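# Shut the sole-curing chest and start it

## Task

The pair of soles is already laid in the curing chest. Break the folding stay that props the lid by pressing its knee down, then lower the lid gently until it is fully shut, without slamming it. Only once it is shut, start the lamps: pull the mushroom knob on the console all the way up and let it spring back; leave everything else on the bench where it is.

Things in the scene. Friction and masses are not known exactly. Their poses are not given: they have to be found in the camera images.
- chest: White sheet-metal curing chest with a red band at its foot, fixed. Tub 214 mm deep (its x, -107 to +107), 310 wide (its y), open rim 112 above the bench; console 86 high along its front (x -202 to -107), flat top. Origin on the bench under the tub's centre, z up. Hinge line along y at x +107, z 113. The stay works in the plane y +117, 32 mm inside the +y end wall.
- lid (a joint): Angle of the lid in rad: 0 = propped open, 82 degrees from shut (the start); grows as it comes down; 1.431 = fully shut. Stiff friction hinges (1.35 N m) hold the lid (about 0.85 kg) where it is left once the stay is broken, so it must be pushed all the way, with up to about 10 N near its free edge. While the stay is locked it cannot come down.
- lid_hinge (a point): Middle of the lid's hinge line. Its axes turn with the lid: x from the free edge to the hinge, y along the hinge line, z out of the lid's outer (top) face. The outer face lies 6 mm out from the hinge line (raised middle panel 9.5 mm); the lid is 318 mm wide, its front lip reaches 15 mm below the hinge line's plane.
- lid_edge (a point): Middle of the lid's free edge, on the outer face, 216 mm from the hinge line. Axes as lid_hinge. A black grip strip 110 mm wide stands 10 mm out beyond the edge here.
- stay_knee (a joint): Fold of the stay's knee in rad: 0 = locked on its stop, just over centre; 0.12 = the two bars in line; beyond that the stay is broken and folds downward, 2.76 with the lid shut. About 10 N on the knee plate breaks it.
- stay_pivot (a point): Pivot of the stay's lower bar on a bracket inside the chest's end wall, 14 mm below the rim. The lower bar (flat steel, 13 mm high, 81 mm long to the knee) slants up from here towards the hinge side and swings about the chest's y axis.
- knee_plate (a point): Centre of the top of the bare steel thumb plate over the stay's knee, 26 mm along the bar, 24 wide (chest's y). x along the lower bar away from its pivot, z out of the plate (up and to the front). Pressed, it moves on an arc about stay_pivot, down and towards the hinge; 0.4 rad of arc folds the knee by about 0.8 rad and lowers the lid by only about 6 degrees.
- start_knob (a joint): Lift of the start knob in m: 0 = at rest, 0.010 = pulled fully out, straight up. A spring draws it back: 4.5 N at rest, 9 N fully out.
- knob_head (a point): Middle of the start knob's black mushroom head: 32 mm across, straight side from 7 mm below to 5 mm above this point, top 11 mm above it; it stands on a thin stem, 22 mm above the console's flat top. z up. Neighbours (low timer dial, flush lamps, rocker switch) are over 45 mm away and under 15 mm high.
- glue_bottle: Bystander: white plastic bottle, 60 mm across, 150 mm high, in front of the console. Origin under its centre.
- primer_tin: Bystander: bare metal tin, 68 mm across, 60 mm high, behind the chest. Origin under its centre.
- glue_brush: Bystander: brush lying in front of the console. Origin under its middle.
- shoe_last: Bystander: green plastic shoe last, 190 mm long, 90 mm high, behind the chest. Origin under its middle.
- shoe_left: Bystander: dark blue sports shoe, 245 mm long, 90 mm high, to the robot's right. Origin under its middle.
- shoe_right: Bystander: the other shoe of the pair, farther right. Origin under its middle.
- hammer: Bystander: hammer lying to the robot's left. Origin under its middle.

How it is judged:
On the way, in this order (a step that is already met when the one before it is completed fails the run):
1. the knee of the stay is broken: folded well past straight (value of joint stay_knee above 0.3 rad), for 0.1 s.
2. the lid is lowered fully shut (value of joint lid above 1.4 rad), for 0.2 s.
3. the start knob is pulled up to its stop, the lid being shut (value of joint start_knob above 0.0075 m and value of joint lid above 1.38 rad), for 0.05 s.
At the end, for the whole second after the job is handed in: The stay is folded, the lid is fully shut (within 0.04 rad, about 9 mm at its free edge), and the start knob, having been pulled up, is back at rest (within 1.5 mm), with every bystander where it was (value of joint lid above 1.39 rad and value of joint start_knob below 0.0015 m and value of joint stay_knee above 1.5 rad); the robot touches nothing.
It fails at once if the lid is slammed (it turns faster than 1.5 rad/s, about 0.35 m/s at its edge) (velocity of joint lid above 1.5 rad/s).
It fails at once if the start knob is pulled while the lid is not shut (value of joint start_knob above 0.004 m and value of joint lid below 1.37 rad).
It fails at once if a bystander is moved by more than 30 mm (distance of any of glue_bottle, primer_tin, glue_brush, shoe_last, shoe_left, shoe_right, hammer from where it was at the start of the episode above 0.03 m).
It fails at once if the bottle or the tin is tipped over (angle between any of glue_bottle, primer_tin's own z axis and vertical above 0.5 rad).
It also fails if it takes over 61 s, if anything falls off the work surface, if the arm or the gripper's body presses on something with over 40 N, if the wrist force passes 120 N, or if a joint passes its speed limit or range.

## Robot

A 6-joint arm with a two-finger parallel gripper is mounted at the origin on the work surface. World frame = base frame: x ahead of the robot, y to its left, z up, the work surface at z = 0. Lengths are in m, angles in rad, forces in N, time in s.
With the tool pointing down it reaches from about 0.15 to 0.775 m from the base axis. Payload 6.1 kg.
Tool frame: the origin (TCP) lies at the very end of the fingers, on their centre line; the grasp point (between the pads) lies 19 mm behind it (tcp_to_grasp is the x of the grasp point in the tool frame, in m); x points along the fingers, y is the direction in which the jaws open and shut, and the axes are right-handed (so a half turn about x gives the same grasp; the last joint's range is limited). The gripper opens to 85 mm and grips with 20 to 120 N. Pads are 22 mm wide; open, the fingers measure 114 mm over their backs; the gripper's body (76 mm by 85 mm) begins 54 mm behind the grasp point. The pads swing forward as they close: fully open they stand 13 mm farther back than shut.
Start: joints at [-1.105, 0.126, -0.04, 1.405, 0, 1.571], TCP at [0.236, -0.469, 0.231] pointing down, gripper open.
Joint ranges: [-2.72, 2.72], [-0.95, 1.95], [-1.27, 1.35], [-1.78, 2.02], [-1.46, 1.47], [-3.14, 3.14]. Speed limits (rad/s): [2.39, 2.39, 3.01, 3.14, 3.14, 3.14].

## Interface

Orientations are given as [roll, pitch, yaw] about the fixed x, y, z axes, in that order (R = Rz(yaw) Ry(pitch) Rx(roll)).
In Python, from station import state, camera, camera_params, hand_in, tcp_to_grasp gives the robot as it stands.
- The arm moves only by the tool apply_moves, never from a script. Its argument "series" is a list of rows, each a list of 4 numbers: the shift along the tool's x, y, z in m, then the turn about the tool's x in rad. In form: [[dx, dy, dz, spin], ...]. A call has 1 to 20 rows; each row is the pose to reach, as a shift and turn from the pose measured when the call began, along the tool's axes at that moment; what a row does not reach only later rows make up. A row lasts 1/12 s, in which the tool goes at most 41.7 mm and 7.16 degrees, less where a joint would pass 70% of its speed; a pose out of reach is approached as far as the arm can. A call with a gripper value outside its range is refused whole. "jaw" is the opening, from 0 (shut) to 1 (fully open), set as the call begins (left out, the last holds). The fingers move at their own pace and stop on an object; the grip force is fixed at half the most. Time passes only in rows, so rows that repeat a pose let the fingers close. It gives the time, the measured TCP pose, the force and the opening at its end, in the units of the state.
- state(): the state, without advancing time (a new reading comes with each control period).
- camera(name): name is "scene" or "top"; returns the picture (420x560x3 uint8, blue, green, red); there is no depth.
- camera_params(name): a dict with "fov_y" (degrees; the focal length in pixels is half the picture's height over the tangent of half this angle, whatever the lens; pixels are square), "cx", "cy" (the principal point, pixels), "k1" (the pictures are not rectified: a ray, as slopes to the right and down, at radius r is drawn at 1 + k1 r^2 times it, then the intrinsics apply), "position" and "orientation" of the camera in the world. Camera axes: x right, y down, z forward; pixel columns grow to the right and rows downward; lengths in m; the calibration is good to about 2 mm. A picture is of the moment at which its call begins. camera_params takes no time and is no camera call.
- hand_in(): hands the job in, once; it reports no verdict.
The state is a dict: "time_s": time; "q": joint angles; "dq": joint speeds; "effort": joint torques, N m; "tool_pos": TCP position; "eef_rot": TCP orientation; "ft_force": force on the tool from outside, world axes, zero at the start; "wrist_torque": the same for the moment, N m; "opening": opening from 0.0 (shut) to 1.0 (fully open).
Only numpy, scipy, OpenCV 4.12 (cv2) and the standard library are available. Lean on these libraries where they do the work, as an engineer would, in place of code of your own. Each camera call takes 0.05 s, during which the arm holds its last target.

## Working session

There is one attempt and no reset: what is moved stays moved. The work goes in short steps, Python scripts to look and compute and a tool call to move; the robot and the scene stay as the last step left them, time stands still between calls to the robot, and variables do not carry over. Pictures are saved under pics/ and viewed, and the job is handed in when it is done.

Besides the shell and the picture viewer there is one more tool, called after "Call:" as name([rows], argument=value, ...), one row to a line, values as JSON. apply_moves: Moves the arm, as the interface text tells. Its arguments: {"type":"object","properties":{"series":{"type":"array","items":{"type":"array","items":{"type":"number"}}},"jaw":{"type":"number"}},"required":["series"]}

```bash
mkdir -p pics; ls
python3 - <<'E'
from station import *
import cv2
for n in("scene","top"):
    cv2.imwrite(f"pics/{n}0.png",camera(n)); print(n,camera_params(n))
print(state(),tcp_to_grasp)
E
```

```text
pics
scene {'fov_y': 45.39064823828993, 'cx': 281.26982505984586, 'cy': 206.2835655116129, 'k1': -0.06651172421980812, 'position': array([ 1.53968271, -0.12555851,  1.11279182]), 'orientation': array([-2.31557246,  0.01363543,  1.49808979])}
top {'fov_y': 47.55476764761239, 'cx': 286.6115950175938, 'cy': 209.38722314601085, 'k1': -0.038053432734857194, 'position': array([ 0.4135639 , -0.08430211,  1.83570252]), 'orientation': array([-3.07353123,  0.0085443 , -1.58967826])}
{'time_s': 0.1, 'q': array([-1.10500082e+00,  1.26331817e-01, -4.05187872e-02,  1.40541801e+00,
       -3.82022905e-06,  1.57079784e+00]), 'dq': array([-0.00231953, -0.00041814,  0.00202505,  0.00035915, -0.00129185,
       -0.0006623 ]), 'effort': array([ 1.81988853e-04, -4.36903596e+01,  3.53606558e+01,  1.36469930e-02,
        4.08048209e-05,  2.22274815e-05]), 'tool_pos': array([ 0.23562301, -0.46872889,  0.2305946 ]), 'eef_rot': array([-1.56820007,  1.56932403,  2.03918658]), 'ft_force': array([-0.69222015,  0.36018731,  0.1420548 ]), 'wrist_torque': array([-0.02393029,  0.02102189, -0.01380136]), 'opening': 0.9972659579360478} -0.0187
```

View pics/scene0.png

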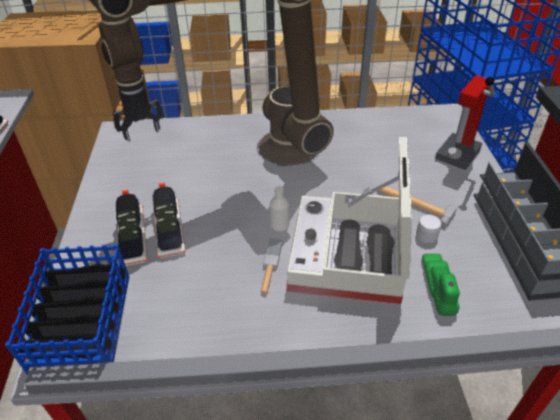

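View pics/top0.png

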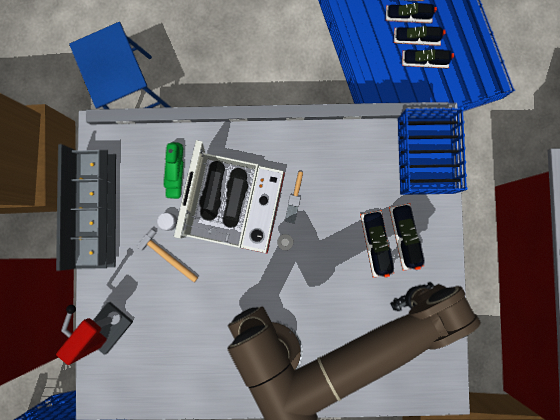

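Run:
```python
import cv2
a=cv2.imread("pics/scene0.png")[120:330,180:400];cv2.imwrite("pics/s0c.png",cv2.resize(a,None,fx=2.8,fy=2.8,interpolation=2))
a=cv2.imread("pics/top0.png")[100:320,220:440];cv2.imwrite("pics/t0c.png",cv2.resize(a,None,fx=2.7,fy=2.7,interpolation=2))
```

```text
(no output)
```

View pics/s0c.png

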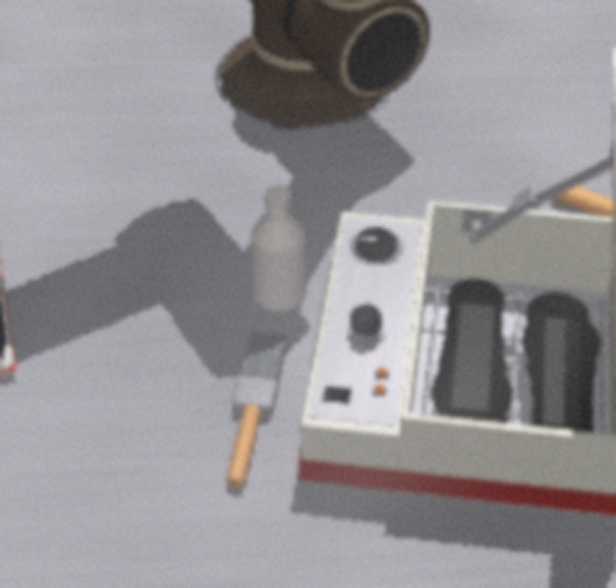

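View pics/t0c.png

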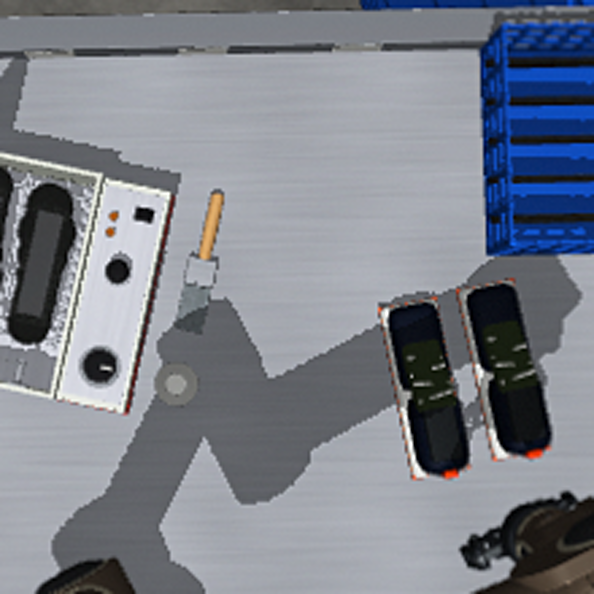

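```bash
cat > h.py <<'E'
import numpy as np, cv2
from scipy.spatial.transform import Rotation as R
from station import *
def par(n):
    p=camera_params(n); f=210/np.tan(np.radians(p['fov_y']/2))
    return p,f,R.from_euler('xyz',p['orientation']).as_matrix(),p['position']
def proj(n,P):
    p,f,Rm,t=par(n); c=(np.atleast_2d(P)-t)@Rm
    s=c[:,:2]/c[:,2:]; s=s*(1+p['k1']*(s**2).sum(1,keepdims=True))
    return s*f+[p['cx'],p['cy']]
def ray(n,uv):
    p,f,Rm,t=par(n); d=(np.array(uv,float)-[p['cx'],p['cy']])/f; s=d.copy()
    for _ in range(20): s=d/(1+p['k1']*(s@s))
    return t,Rm@np.array([s[0],s[1],1])
def onz(n,uv,z):
    t,d=ray(n,uv); return t+d*(z-t[2])/d[2]
def tri(a,b):
    t1,d1=ray('scene',a);t2,d2=ray('top',b)
    k=np.linalg.lstsq(np.c_[d1,-d2],t2-t1,rcond=None)[0]
    p,q=t1+k[0]*d1,t2+k[1]*d2
    return (p+q)/2,np.linalg.norm(p-q)
def crop(src,x,y,w,h,s,out): 
    a=cv2.imread(src)[y:y+h,x:x+w]; cv2.imwrite(out,cv2.resize(a,None,fx=s,fy=s,interpolation=cv2.INTER_CUBIC))
E
python3 -c "
from h import *
crop('pics/top0.png',170,130,130,130,4.6,'pics/t0d.png')
crop('pics/scene0.png',280,130,150,180,3.3,'pics/s0d.png')"
```

```text
(no output)
```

View pics/t0d.png

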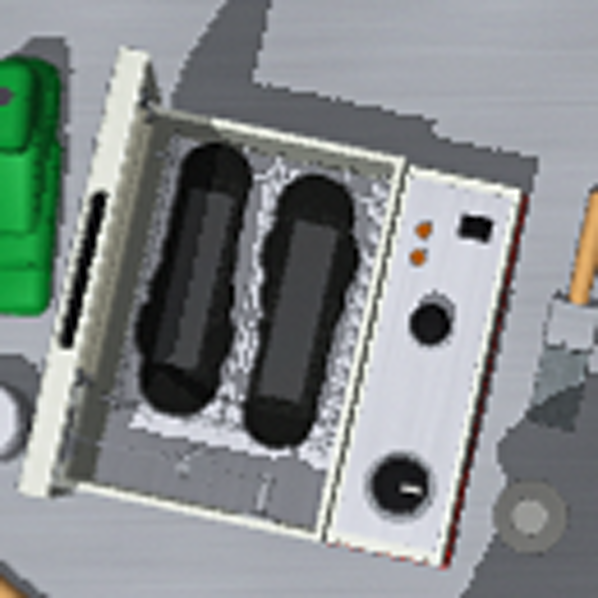

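View pics/s0d.png

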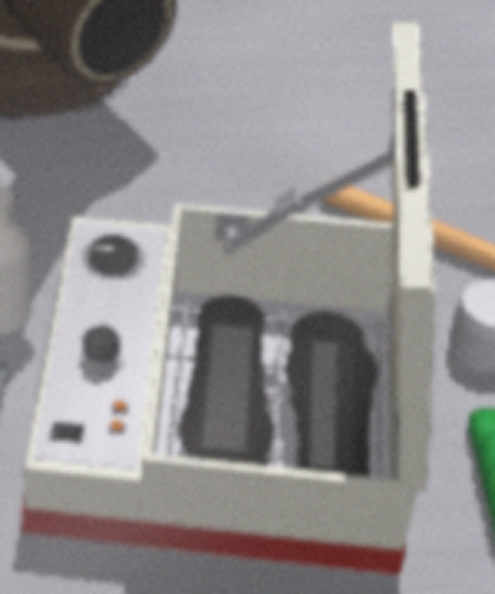

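```bash
cat >> h.py <<'E'
def C2W(P,pose):
    x,y,a=pose[:3]; c,s=np.cos(a),np.sin(a)
    P=np.atleast_2d(P); return P@np.array([[c,-s,0],[s,c,0],[0,0,1]]).T+[x,y,0]
E
python3 - <<'E'
from h import *
from scipy.optimize import least_squares
T=[((405,165),(-107,-155,86)),((527,192),(-202,-155,86)),((447,565),(-202,155,86)),((328,540),(-107,155,86)),((403,158),(-107,-155,112)),((322,540),(-107,155,112))]
S=[((75,217),(-202,155,86)),((30,467),(-202,-155,86)),((140,477),(-107,-155,86)),((178,205),(-107,155,112)),((147,460),(-107,-155,112)),((22,532),(-202,-155,0)),((402,572),(107,-155,0))]
tu=np.array([a for a,_ in T])/4.6+[170,130]; tp=np.array([b for _,b in T])/1e3
su=np.array([a for a,_ in S])/3.3+[280,130]; sp=np.array([b for _,b in S])/1e3
f=lambda p:np.r_[proj('top',C2W(tp,p))-tu,proj('scene',C2W(sp,p))-su].ravel()
r=least_squares(f,[.5,.1,1.57],x_scale=[.1,.1,.1]);print(r.x);print(f(r.x).reshape(-1,2).round(1))
# only top / scene
for g in (lambda p:(proj('top',C2W(tp,p))-tu).ravel(),lambda p:(proj('scene',C2W(sp,p))-su).ravel()): print(least_squares(g,r.x).x)
k=tri(np.array((101,337))/3.3+[280,130],np.array((431,324))/4.6+[170,130]);print('knob',k)
pl=np.array((288,195))/3.3+[280,130]; pt=np.array((182,458))/4.6+[170,130]
print('plate',tri(pl,pt))
c,s=np.cos(r.x[2]),np.sin(r.x[2])
for n,P in(('knob',k[0]),('plate',tri(pl,pt)[0])):
    d=P-[r.x[0],r.x[1],0]; print(n,'chest',c*d[0]+s*d[1],-s*d[0]+c*d[1],d[2])
E
```

```text
[0.57396712 0.17072259 1.34783272]
[[-0.3 -1.2]
 [-1.7 -2. ]
 [-1.5 -0.8]
 [-1.  -0.6]
 [-0.3 -0.9]
 [-0.4 -0.6]
 [-1.2 -1.6]
 [-1.6 -0.8]
 [ 0.8  0. ]
 [-1.2 -1.6]
 [-0.9 -1.3]
 [ 1.  -0.4]
 [-1.2 -0.2]]
[0.57022236 0.16759242 1.34755068]
[0.57748386 0.17224757 1.34313218]
knob (array([0.56590364, 0.01235427, 0.10902176]), np.float64(0.0027977851902936256))
plate (array([0.4612353 , 0.1945312 , 0.16467151]), np.float64(0.010391720447215915))
knob chest -0.15623113381519857 -0.027154660461956144 0.10902176399927921
plate chest -0.0017080953283577296 0.11520588445487286 0.16467151324808083
```

Run:
```python
from h import *
crop('pics/top0.png',175,200,80,60,8,'pics/t0e.png')
crop('pics/scene0.png',330,160,90,60,8,'pics/s0e.png')
```

```text
(no output)
```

View pics/t0e.png

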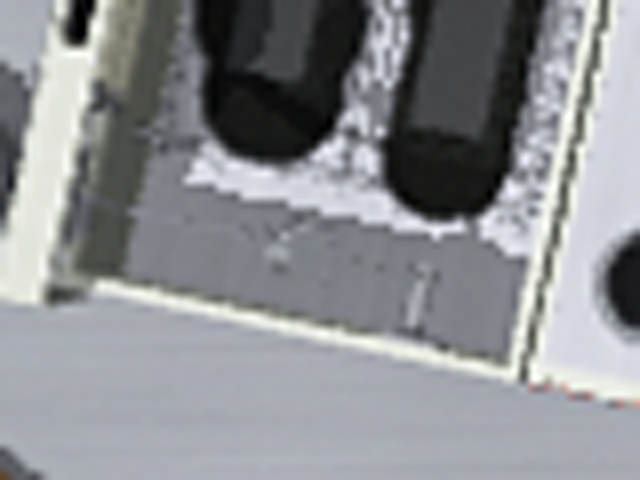

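View pics/s0e.png

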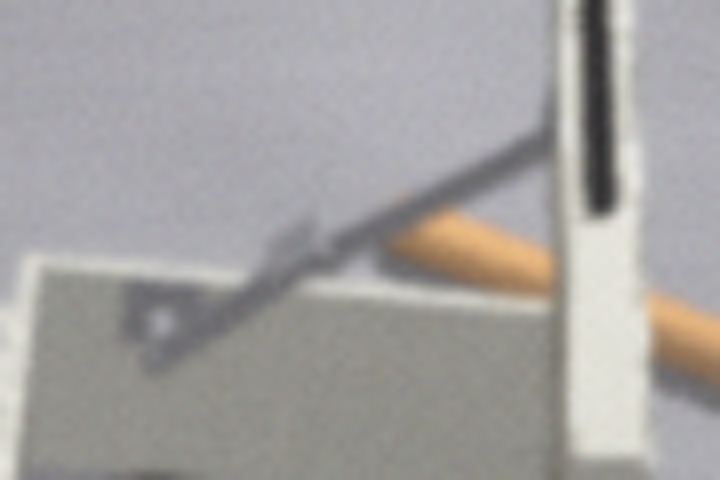

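Run:
```python
from h import *
from scipy.optimize import least_squares
o=lambda a,s,x,y:(np.array(a,float)+.5)/s-.5+[x,y]
T=[((405,165),(-107,-155,86)),((527,192),(-202,-155,86)),((447,565),(-202,155,86)),((328,540),(-107,155,86)),((403,158),(-107,-155,112)),((322,540),(-107,155,112))]
S=[((75,217),(-202,155,86)),((30,467),(-202,-155,86)),((140,477),(-107,-155,86)),((178,205),(-107,155,112)),((147,460),(-107,-155,112)),((22,532),(-202,-155,0)),((402,572),(107,-155,0))]
tu=o([a for a,_ in T],4.6,170,130); tp=np.array([b for _,b in T])/1e3
su=o([a for a,_ in S],3.3,280,130); sp=np.array([b for _,b in S])/1e3
f=lambda p:np.r_[proj('top',C2W(tp,p))-tu,proj('scene',C2W(sp,p))-su].ravel()
r=least_squares(f,[.5,.1,1.57]);p=r.x;print(p,np.abs(f(p)).mean())
print('knob',tri(o((101,337),3.3,280,130),o((431,324),4.6,170,130)))
Rz=R.from_euler('z',p[2]).as_matrix()
def pl(n,uv,y=.117):
    t,d=ray(n,uv); t=Rz.T@(t-[p[0],p[1],0]); d=Rz.T@d; return t+d*(y-t[1])/d[1]
for nm,uv in(('pivot',(160,352)),('plate',(288,248)),('knee',(315,262)),('lidatt',(555,130))): print(nm,pl('scene',o(uv,8,330,160)).round(4))
print('plate tri',Rz.T@(tri(o((288,248),8,330,160),o((275,240),8,175,200))[0]-[p[0],p[1],0]))
for z in(.15,.16,.17): print('platetop',Rz.T@(onz('top',o((275,240),8,175,200),z)-[p[0],p[1],0]))
for X in[(-.075,.117,.098),(0,.117,.16),(0.01,.117,.165),(.0,.117,.155)]:
    w=C2W(X,p); print(X,w,(proj('scene',w)-[330,160]+.5)*8-.5,(proj('top',w)-[175,200]+.5)*8-.5)
```

```text
[0.57401665 0.17061895 1.3465514 ] 0.7119128573829709
knob (array([0.56702568, 0.01239894, 0.11163137]), np.float64(0.00037147103386150654))
pivot [-0.0531  0.117   0.0994]
plate [-0.0111  0.117   0.1558]
knee [-0.0007  0.117   0.1503]
lidatt [0.0757 0.117  0.2208]
plate tri [-0.00244415  0.11539505  0.15938877]
platetop [0.00820059 0.11631108 0.15      ]
platetop [0.00646589 0.11621283 0.16      ]
platetop [0.00473119 0.11611457 0.17      ]
(-0.075, 0.117, 0.098) [[0.44326829 0.1235141  0.098     ]] [[101.0223982  349.46820322]] [[471.92674993 281.69961342]]
(0, 0.117, 0.16) [[0.45994606 0.19663627 0.16      ]] [[319.82132211 241.97901071]] [[288.91585677 244.7517296 ]]
(0.01, 0.117, 0.165) [[0.46216977 0.20638589 0.165     ]] [[349.10049324 233.96882948]] [[264.8339091  239.81719753]]
(0.0, 0.117, 0.155) [[0.45994606 0.19663627 0.155     ]] [[318.37906934 252.40430458]] [[290.8107238  245.03000957]]
```

```bash
cat >> h.py <<'E'
POSE=np.array([0.57402,0.17062,1.34655])
def W2C(P): return R.from_euler('z',POSE[2]).as_matrix().T@(np.array(P)-[POSE[0],POSE[1],0])
def tool():
    s=state(); M=R.from_euler('xyz',s['eef_rot']).as_matrix(); return s,M
def go(Pw=None,Pc=None):
    s,M=tool(); P=C2W(Pc,POSE)[0] if Pc is not None else np.array(Pw)
    print('target',P.round(4),'shift',(M.T@(P-s['tool_pos'])).round(4),'chest now',W2C(s['tool_pos']).round(4))
E
python3 - <<'E'
from h import *
s,M=tool();print(M.round(3))
b=np.arctan2(M[1,1],M[0,1]);print('tool y yaw',b,'chest y yaw',POSE[2]+np.pi/2)
# spin about tool x (down): world yaw decreases with +spin
print('spin for y||chest y',(b-(POSE[2]+np.pi/2)+np.pi/2)%np.pi-np.pi/2)
go(Pc=(-.002,.117,.26))
E
```

```text
[[-0.001  0.449 -0.893]
 [ 0.001 -0.893 -0.449]
 [-1.    -0.001  0.   ]]
tool y yaw -1.10500233129312 chest y yaw 2.9173463267948962
spin for y||chest y -0.880756004498223
target [0.4595 0.1947 0.26  ] shift [-0.0287 -0.4922 -0.498 ] chest now [-0.6986  0.1878  0.2306]
```

Call:
apply_moves([
  [-0.04, 0, 0, -0.1],
  [-0.08, -0.01, -0.01, -0.2],
  [-0.1, -0.035, -0.035, -0.3],
  [-0.1, -0.06, -0.06, -0.4],
  [-0.1, -0.085, -0.085, -0.5],
  [-0.1, -0.11, -0.11, -0.6],
  [-0.1, -0.135, -0.135, -0.7],
  [-0.1, -0.16, -0.16, -0.8],
  [-0.1, -0.185, -0.185, -0.881],
  [-0.1, -0.21, -0.21, -0.881],
  [-0.1, -0.235, -0.235, -0.881],
  [-0.1, -0.26, -0.26, -0.881],
  [-0.1, -0.285, -0.285, -0.881],
  [-0.1, -0.31, -0.31, -0.881],
  [-0.1, -0.335, -0.335, -0.881],
  [-0.1, -0.36, -0.36, -0.881],
  [-0.1, -0.385, -0.385, -0.881],
  [-0.1, -0.41, -0.41, -0.881],
  [-0.1, -0.435, -0.435, -0.881],
  [-0.1, -0.45, -0.45, -0.881],
], jaw=0)

```text
time_s: 1.77
tool_pos: [0.4361, 0.1382, 0.3305]
eef_rot: [-2.139, 1.568, 2.352]
ft_force: [-0.2, -0.1, 0.4]
opening: 0.001
```

Run:
```python
from h import *
s,M=tool();print(M.round(3),s['q'],s['tool_pos'],s['ft_force'],s['opening'])
b=np.arctan2(M[1,1],M[0,1]);print('spin',(b-(POSE[2]+np.pi/2)+np.pi/2)%np.pi-np.pi/2)
go(Pc=(-.002,.117,.26))
for n in('scene','top'): cv2.imwrite(f'pics/{n}1.png',camera(n)); print(proj(n,s['tool_pos']))
crop('pics/scene1.png',250,60,200,200,3,'pics/s1.png')
```

```text
[[-0.002  0.976 -0.22 ]
 [ 0.002 -0.22  -0.976]
 [-1.    -0.002 -0.001]] [3.05644886e-01 1.96490512e-02 6.34121055e-02 1.61561281e+00
 2.04681750e-03 2.09824402e+00] [0.43606374 0.13822637 0.33047039] [-0.21344363 -0.13392573  0.43678111] 0.0010954742941212245
spin 0.002443640702583405
target [0.4595 0.1947 0.26  ] shift [ 0.0705  0.0106 -0.0601] chest now [-0.0623  0.1273  0.3305]
[[352.97897843 137.47216   ]]
[[220.13918492 236.04745688]]
```

View pics/s1.png

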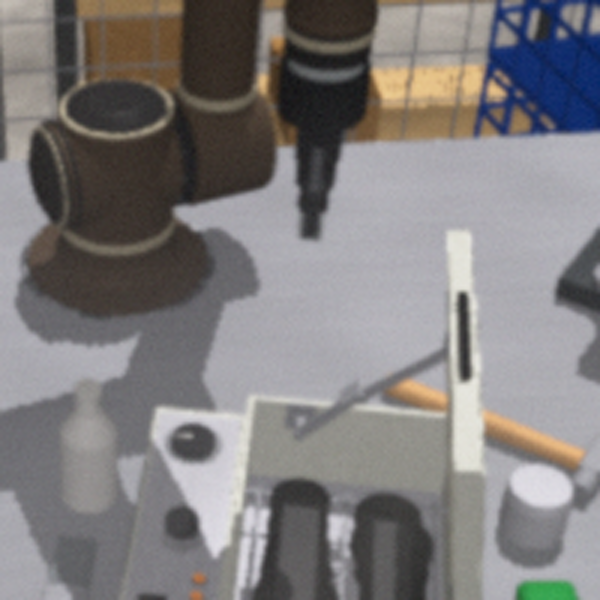

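Run:
```python
from h import *
o=lambda a,s,x,y:(np.array(a,float)+.5)/s-.5+[x,y]
print('bracket top',W2C(onz('top',o((418,297),8,175,200),.098)))
for uv in((262,275),(318,222),(288,248),(160,352)):
  t,d=ray('scene',o(uv,8,330,160)); t=W2C(t); d=R.from_euler('z',POSE[2]).as_matrix().T@d
  print(uv,(t+d*(.117-t[1])/d[1]).round(4))
crop('pics/scene1.png',325,160,90,60,8,'pics/s1e.png')
crop('pics/top1.png',175,200,80,60,8,'pics/t1e.png')
```

```text
bracket top [-0.05236018  0.12884445  0.098     ]
(262, 275) [-0.0191  0.117   0.1418]
(318, 222) [-0.0016  0.117   0.1693]
(288, 248) [-0.0111  0.117   0.1558]
(160, 352) [-0.0531  0.117   0.0994]
```

View pics/s1e.png

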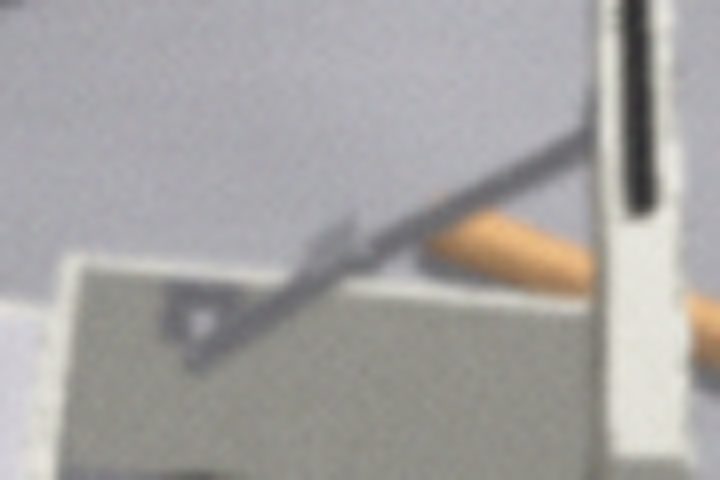

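View pics/t1e.png

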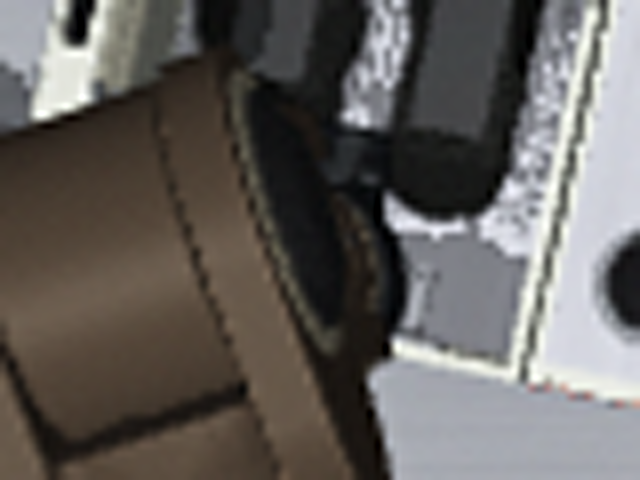

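Run:
```python
from h import *
go(Pc=(-.018,.117,.178)); go(Pc=(0,.117,.158))
```

```text
target [0.4559 0.1791 0.178 ] shift [ 0.1519  0.0107 -0.0443] chest now [-0.0624  0.1271  0.3299]
target [0.4599 0.1966 0.158 ] shift [ 0.1719  0.0109 -0.0623] chest now [-0.0624  0.1271  0.3299]
```

Call:
apply_moves([
  [0.02, 0.005, -0.02, 0.002],
  [0.05, 0.01, -0.044, 0.002],
  [0.09, 0.0107, -0.044, 0.002],
  [0.12, 0.0107, -0.044, 0.002],
  [0.14, 0.0107, -0.044, 0.002],
  [0.152, 0.0107, -0.044, 0.002],
  [0.152, 0.0107, -0.044, 0.002],
  [0.152, 0.0107, -0.044, 0.002],
])

```text
time_s: 2.53
tool_pos: [0.4553, 0.178, 0.1777]
eef_rot: [-1.469, 1.567, 3.021]
ft_force: [-0.3, 0.4, 0.0]
opening: -0.002
```

Run:
```python
from h import *
s,M=tool();print(s['ft_force'],s['time_s']);go(Pc=(-.018,.117,.178))
cv2.imwrite(f'pics/s2f.png',camera('scene'))
crop('pics/s2f.png',325,100,100,120,5,'pics/s2.png')
```

```text
[-0.28509053  0.39824221  0.03486973] 2.5333
target [0.4559 0.1791 0.178 ] shift [-0.0003  0.0004 -0.0012] chest now [-0.0192  0.1174  0.1777]
```

View pics/s2.png

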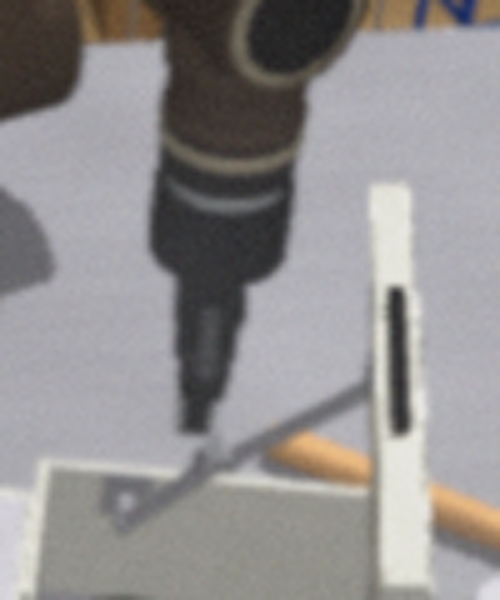

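Call:
apply_moves([
  [0.003, 0, -0.002, 0],
  [0.006, 0, -0.004, 0],
  [0.009, 0, -0.006, 0],
  [0.012, 0, -0.008, 0],
  [0.014, 0, -0.01, 0],
  [0.016, 0, -0.012, 0],
  [0.018, 0, -0.014, 0],
])

```text
time_s: 3.17
tool_pos: [0.4593, 0.1923, 0.1608]
eef_rot: [-2.116, 1.569, 2.374]
ft_force: [-0.4, -0.2, 1.3]
opening: -0.005
```

Run:
```python
from h import *
s,M=tool();print(s['ft_force'],s['time_s']);go(Pc=(-.018,.117,.178))
cv2.imwrite(f'pics/s3f.png',camera('scene'))
crop('pics/s3f.png',325,100,100,120,5,'pics/s3.png')
```

```text
[-0.42868484 -0.23823698  1.30854708] 3.1667
target [0.4559 0.1791 0.178 ] shift [-0.0172 -0.0004  0.0136] chest now [-0.0043  0.1167  0.1608]
```

View pics/s3.png

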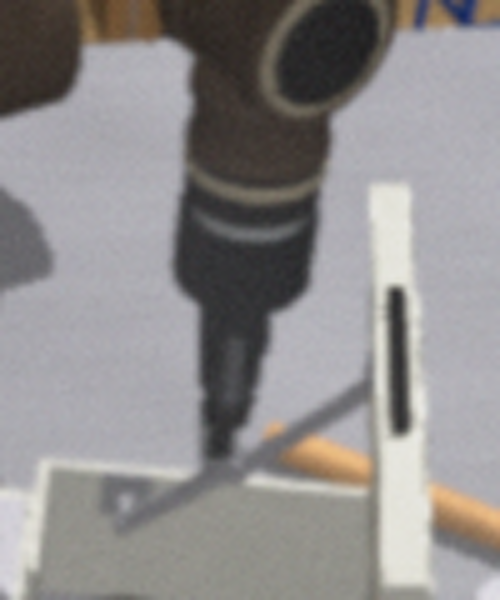

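Call:
apply_moves([
  [0.002, 0, -0.001, 0],
  [0.004, 0, -0.002, 0],
  [0.006, 0, -0.003, 0],
  [0.008, 0, -0.004, 0],
  [0.01, 0, -0.0055, 0],
  [0.012, 0, -0.007, 0],
])

```text
time_s: 3.72
tool_pos: [0.4611, 0.1998, 0.1492]
eef_rot: [-2.663, 1.568, 1.828]
ft_force: [-1.4, -0.7, 9.2]
opening: -0.001
```

Run:
```python
from h import *
s,M=tool();print(s['ft_force'],s['time_s']);go(Pc=(-.018,.117,.178))
cv2.imwrite(f'pics/s4f.png',camera('scene'))
crop('pics/s4f.png',325,100,100,120,5,'pics/s4.png')
```

```text
[-1.4450045  -0.66111305  9.24443825] 3.7167
target [0.4559 0.1791 0.178 ] shift [-0.0288 -0.0005  0.0213] chest now [0.0033 0.1166 0.1492]
```

View pics/s4.png

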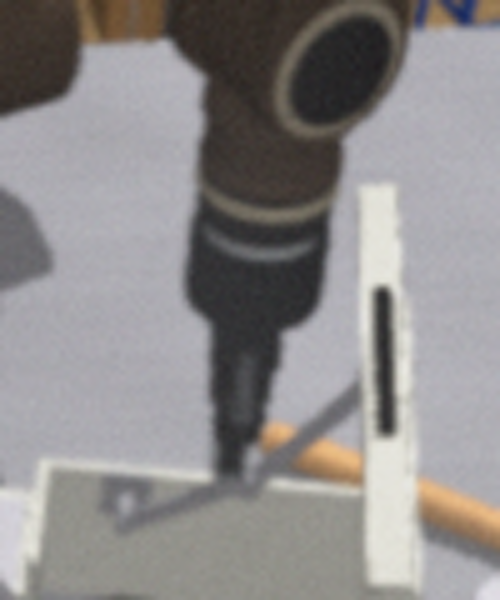

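Call:
apply_moves([
  [0.002, 0, 0, 0],
  [0.004, 0, -0.001, 0],
  [0.006, 0, -0.001, 0],
  [0.006, 0, -0.001, 0],
])

```text
time_s: 4.1
tool_pos: [0.462, 0.202, 0.1441]
eef_rot: [3.122, 1.565, 1.33]
ft_force: [0.3, 1.4, 8.4]
opening: 0.002
```

Run:
```python
from h import *
s,M=tool();print(s['ft_force'],s['time_s']);go(Pc=(-.018,.117,.178))
cv2.imwrite(f'pics/s5f.png',camera('scene'))
crop('pics/s5f.png',325,100,100,120,5,'pics/s5.png')
```

```text
[0.30635052 1.35472847 8.36480554] 4.1
target [0.4559 0.1791 0.178 ] shift [-0.0341 -0.0008  0.0235] chest now [0.0057 0.1162 0.1441]
```

View pics/s5.png

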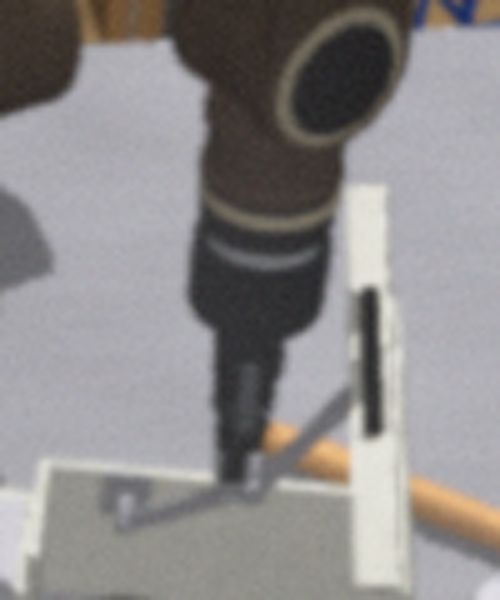

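Run:
```python
from h import *
go(Pc=(-.03,.05,.40));go(Pc=(.125,.04,.40));go(Pc=(.125,.04,.275))
```

```text
target [0.5186 0.1525 0.4   ] shift [-0.2561  0.0661  0.0345] chest now [0.0056 0.1162 0.144 ]
target [0.5628 0.3014 0.4   ] shift [-0.2554  0.0766 -0.1205] chest now [0.0056 0.1162 0.144 ]
target [0.5628 0.3014 0.275 ] shift [-0.1304  0.0766 -0.1198] chest now [0.0056 0.1162 0.144 ]
```

Call:
apply_moves([
  [-0.01, 0, 0.01, 0],
  [-0.03, 0, 0.03, 0],
  [-0.06, 0, 0.035, 0],
  [-0.1, 0.01, 0.035, 0],
  [-0.14, 0.02, 0.035, 0],
  [-0.18, 0.04, 0.035, 0],
  [-0.22, 0.06, 0.035, 0],
  [-0.255, 0.07, 0.03, 0],
  [-0.265, 0.0766, 0.0, 0],
  [-0.265, 0.0766, -0.04, 0],
  [-0.265, 0.0766, -0.08, 0],
  [-0.265, 0.0766, -0.12, 0],
  [-0.24, 0.0766, -0.12, 0],
  [-0.2, 0.0766, -0.12, 0],
  [-0.17, 0.0766, -0.12, 0],
  [-0.14, 0.0766, -0.12, 0],
  [-0.13, 0.0766, -0.12, 0],
  [-0.13, 0.0766, -0.12, 0],
])

```text
time_s: 5.65
tool_pos: [0.5614, 0.3003, 0.2707]
eef_rot: [-1.604, 1.565, 2.886]
ft_force: [1.2, -0.3, 0.3]
opening: -0.004
```

Run:
```python
from h import *
s,M=tool();print(s['ft_force'],s['time_s'],s['q']);print(M.round(3));go(Pc=(.125,.04,.275))
cv2.imwrite(f'pics/s6f.png',camera('scene'));cv2.imwrite(f'pics/t6f.png',camera('top'))
crop('pics/s6f.png',300,60,160,160,4,'pics/s6.png')
```

```text
[ 1.16008064 -0.31742403  0.3293111 ] 5.65 [0.48954831 0.35771166 0.34306505 1.56017266 0.003709   2.28193553]
[[-0.005  0.976 -0.22 ]
 [ 0.001 -0.22  -0.976]
 [-1.    -0.005 -0.   ]]
target [0.5628 0.3014 0.275 ] shift [-0.0043  0.0012 -0.0013] chest now [0.1237 0.0412 0.2707]
```

View pics/s6.png

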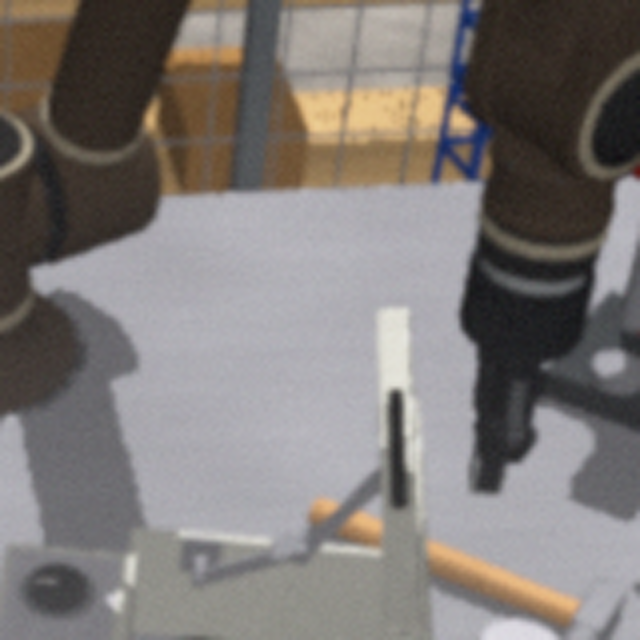

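Run:
```python
from h import *
s,M=tool(); r=.185
Rz=R.from_euler('z',POSE[2]).as_matrix()
c0=W2C(s['tool_pos'])
for ph in np.arange(82,-1,-2.0):
    p=np.radians(ph); P=np.array([.107-r*np.cos(p)+.008*np.sin(p)+.011,.04,.113+r*np.sin(p)+.008*np.cos(p)])
    print(ph,P.round(3),(M.T@(Rz@(P-c0))).round(3))
```

```text
82.0 [0.1   0.04  0.297] [-0.022  0.     0.024]
80.0 [0.094 0.04  0.297] [-0.022  0.     0.031]
78.0 [0.087 0.04  0.296] [-0.021 -0.     0.037]
76.0 [0.081 0.04  0.294] [-0.02  -0.     0.044]
74.0 [0.075 0.04  0.293] [-0.018 -0.     0.05 ]
72.0 [0.068 0.04  0.291] [-0.017 -0.     0.056]
70.0 [0.062 0.04  0.29 ] [-0.015 -0.     0.062]
68.0 [0.056 0.04  0.288] [-0.013 -0.     0.068]
66.0 [0.05  0.04  0.285] [-0.011 -0.     0.075]
64.0 [0.044 0.04  0.283] [-0.008 -0.     0.081]
62.0 [0.038 0.04  0.28 ] [-0.005 -0.     0.086]
60.0 [0.032 0.04  0.277] [-0.003 -0.     0.092]
58.0 [0.027 0.04  0.274] [ 0.    -0.     0.098]
56.0 [0.021 0.04  0.271] [ 0.004 -0.     0.103]
54.0 [0.016 0.04  0.267] [ 0.007 -0.     0.109]
52.0 [0.01  0.04  0.264] [ 0.011 -0.     0.114]
50.0 [0.005 0.04  0.26 ] [ 0.015 -0.     0.119]
48.0 [0.    0.04  0.256] [ 0.019 -0.     0.125]
46.0 [-0.005  0.04   0.252] [ 0.023 -0.     0.129]
44.0 [-0.01   0.04   0.247] [ 0.027 -0.     0.134]
42.0 [-0.014  0.04   0.243] [ 0.032 -0.     0.139]
40.0 [-0.019  0.04   0.238] [ 0.036 -0.     0.143]
38.0 [-0.023  0.04   0.233] [ 0.
[... 282 characters left out ...]
.045  0.04   0.201] [ 0.073 -0.     0.17 ]
24.0 [-0.048  0.04   0.196] [ 0.079 -0.     0.173]
22.0 [-0.051  0.04   0.19 ] [ 0.085 -0.     0.176]
20.0 [-0.053  0.04   0.184] [ 0.09  -0.     0.178]
18.0 [-0.055  0.04   0.178] [ 0.096 -0.     0.181]
16.0 [-0.058  0.04   0.172] [ 0.103 -0.     0.183]
14.0 [-0.06   0.04   0.166] [ 0.109 -0.     0.185]
12.0 [-0.061  0.04   0.159] [ 0.115 -0.     0.186]
10.0 [-0.063  0.04   0.153] [ 0.121 -0.     0.188]
8.0 [-0.064  0.04   0.147] [ 0.128 -0.     0.189]
6.0 [-0.065  0.04   0.14 ] [ 0.134 -0.     0.19 ]
4.0 [-0.066  0.04   0.134] [ 0.14  -0.     0.191]
2.0 [-0.067  0.04   0.127] [ 0.147 -0.     0.192]
0.0 [-0.067  0.04   0.121] [ 0.153 -0.     0.192]
```

Call:
apply_moves([
  [-0.02, 0, 0.01, 0],
  [-0.021, 0, 0.024, 0],
  [-0.021, 0, 0.031, 0],
  [-0.021, 0, 0.037, 0],
  [-0.02, 0, 0.044, 0],
  [-0.018, 0, 0.05, 0],
  [-0.017, 0, 0.056, 0],
  [-0.015, 0, 0.062, 0],
  [-0.013, 0, 0.068, 0],
  [-0.011, 0, 0.075, 0],
  [-0.008, 0, 0.081, 0],
  [-0.005, 0, 0.086, 0],
  [-0.003, 0, 0.092, 0],
  [-0.003, 0, 0.092, 0],
])

```text
time_s: 6.92
tool_pos: [0.5426, 0.2112, 0.2779]
eef_rot: [3.061, 1.564, 1.268]
ft_force: [1.3, 2.4, 2.8]
opening: 0.002
```

Run:
```python
from h import *
s,M=tool();print(s['ft_force'],s['time_s']);go(Pc=(.032,.04,.277))
cv2.imwrite(f'pics/s7f.png',camera('scene'))
crop('pics/s7f.png',280,60,160,160,4,'pics/s7.png')
```

```text
[1.2887781  2.35589001 2.79483482] 6.9167
target [0.5421 0.2107 0.277 ] shift [ 0.0009 -0.0003  0.0006] chest now [0.0326 0.0397 0.2779]
```

View pics/s7.png

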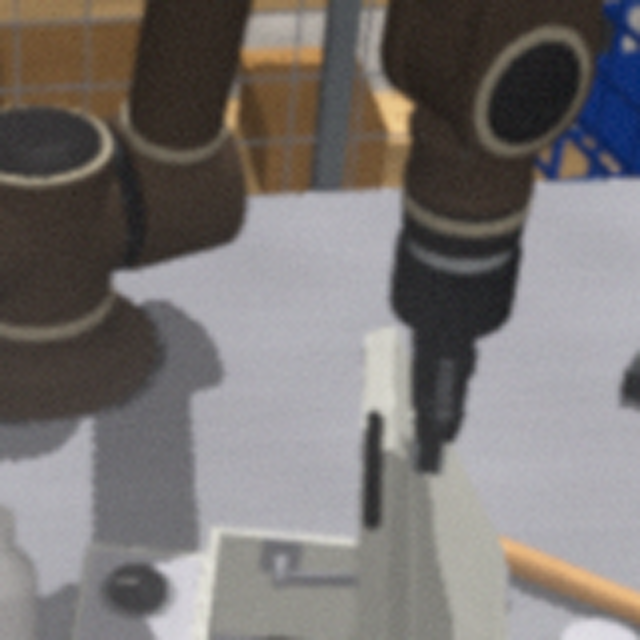

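Call:
apply_moves([
  [0.003, 0, 0.006, 0],
  [0.007, 0, 0.011, 0],
  [0.01, 0, 0.017, 0],
  [0.014, 0, 0.022, 0],
  [0.018, 0, 0.027, 0],
  [0.022, 0, 0.033, 0],
  [0.026, 0, 0.037, 0],
  [0.03, 0, 0.042, 0],
  [0.035, 0, 0.047, 0],
  [0.039, 0, 0.051, 0],
  [0.044, 0, 0.056, 0],
  [0.049, 0, 0.06, 0],
  [0.054, 0, 0.064, 0],
  [0.059, 0, 0.068, 0],
  [0.065, 0, 0.071, 0],
  [0.07, 0, 0.075, 0],
  [0.076, 0, 0.078, 0],
  [0.082, 0, 0.081, 0],
  [0.088, 0, 0.084, 0],
  [0.093, 0, 0.086, 0],
])

```text
time_s: 8.63
tool_pos: [0.5235, 0.1271, 0.1835]
eef_rot: [3.134, 1.566, 1.34]
ft_force: [-0.0, -1.4, 3.7]
opening: 0.004
```

Run:
```python
from h import *
s,M=tool();print(s['ft_force'],s['time_s']);go(Pc=(-.053,.04,.184))
cv2.imwrite(f'pics/s8f.png',camera('scene'))
crop('pics/s8f.png',260,100,180,180,3.4,'pics/s8.png')
```

```text
[-0.02122516 -1.43298072  3.69709231] 8.6333
target [0.5232 0.1278 0.184 ] shift [-0.0005 -0.0004 -0.0007] chest now [-0.0537  0.0396  0.1835]
```

View pics/s8.png

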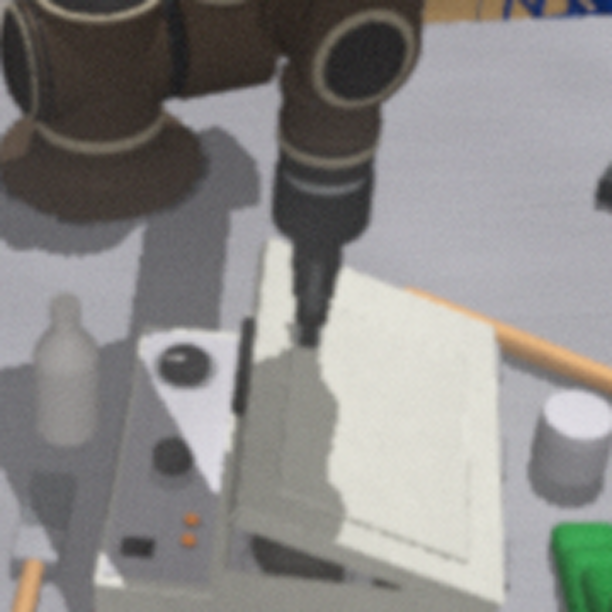

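Call:
apply_moves([
  [0.006, 0, 0.002, 0],
  [0.012, 0, 0.004, 0],
  [0.018, 0, 0.006, 0],
  [0.024, 0, 0.008, 0],
  [0.03, 0, 0.009, 0],
  [0.036, 0, 0.01, 0],
  [0.042, 0, 0.011, 0],
  [0.047, 0, 0.012, 0],
  [0.051, 0, 0.013, 0],
  [0.054, 0, 0.013, 0],
  [0.057, 0, 0.013, 0],
  [0.059, 0, 0.013, 0],
  [0.061, 0, 0.013, 0],
  [0.062, 0, 0.013, 0],
  [0.062, 0, 0.013, 0],
])

```text
time_s: 9.93
tool_pos: [0.5199, 0.1146, 0.1201]
eef_rot: [-2.722, 1.566, 1.767]
ft_force: [0.5, 0.5, -0.9]
opening: -0.003
```

Run:
```python
from h import *
s,M=tool();print(s['ft_force'],s['time_s']);go(Pc=(-.067,.04,.121))
```

```text
[ 0.51311218  0.51474214 -0.94052341] 9.9333
target [0.5201 0.1142 0.121 ] shift [-0.0009  0.0003  0.0003] chest now [-0.0667  0.0403  0.1201]
```

Call:
apply_moves([
  [0.0005, 0, 0, 0],
  [0.001, 0, 0, 0],
  [0.0015, 0, 0, 0],
  [0.002, 0, 0, 0],
  [0.002, 0, 0, 0],
])

```text
time_s: 10.35
tool_pos: [0.5199, 0.1147, 0.119]
eef_rot: [-2.891, 1.566, 1.599]
ft_force: [-2.2, -1.5, 7.4]
opening: 0.002
```

Run:
```python
from h import *
s,M=tool();print(s['ft_force'],s['time_s']);go(Pc=(-.067,.04,.121))
cv2.imwrite(f'pics/s9f.png',camera('scene'))
crop('pics/s9f.png',260,150,180,160,3.4,'pics/s9.png')
```

```text
[-2.16786499 -1.46962567  7.39085799] 10.35
target [0.5201 0.1142 0.121 ] shift [-0.002   0.0003  0.0004] chest now [-0.0666  0.0403  0.119 ]
```

View pics/s9.png

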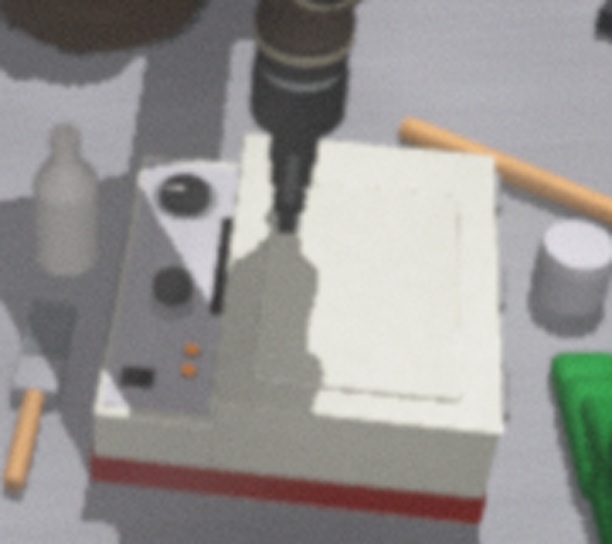

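Call:
apply_moves([
  [0.001, 0, 0, 0],
  [0.002, 0, 0, 0],
  [0.003, 0, 0, 0],
  [0.003, 0, 0, 0],
  [0.003, 0, 0, 0],
  [0.003, 0, 0, 0],
])

```text
time_s: 10.9
tool_pos: [0.52, 0.1147, 0.119]
eef_rot: [2.954, 1.565, 1.161]
ft_force: [-7.1, -2.8, 19.6]
opening: -0.002
```

Call:
apply_moves([
  [-0.01, 0, 0, 0],
  [-0.03, 0, 0, 0],
  [-0.06, 0, 0.01, 0],
  [-0.1, 0, 0.01, 0],
  [-0.13, 0.0, 0.02, 0],
  [-0.13, 0.0, 0.03, 0],
], jaw=0.7)

```text
time_s: 11.4
tool_pos: [0.515, 0.0852, 0.2552]
eef_rot: [2.377, 1.558, 0.585]
ft_force: [0.7, -0.3, 0.6]
opening: 0.698
```

Run:
```python
from h import *
s,M=tool();print(s['ft_force'],s['time_s'],s['opening'])
cv2.imwrite(f'pics/s10f.png',camera('scene'));cv2.imwrite(f'pics/t10f.png',camera('top'))
crop('pics/s10f.png',280,190,70,90,6.5,'pics/s10.png')
crop('pics/t10f.png',230,150,70,90,6.5,'pics/t10.png')
P=C2W((-.156,-.027,.119),POSE)
for n in('scene','top'):print(proj(n,P))
```

```text
[ 0.67781855 -0.3123896   0.64489472] 11.4 0.6980544658211489
[[310.2464158  229.56369668]]
[[263.10816531 200.24033098]]
```

View pics/s10.png

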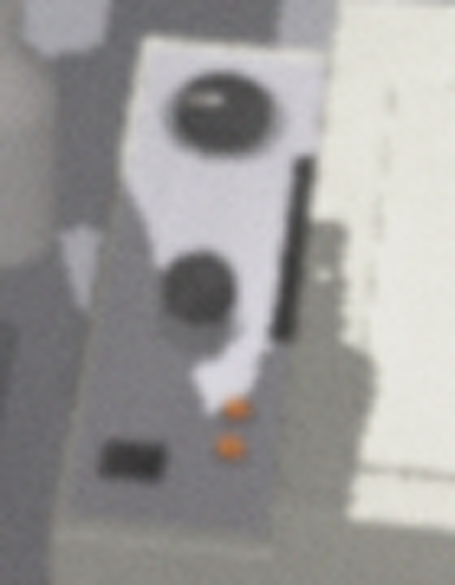

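View pics/t10.png

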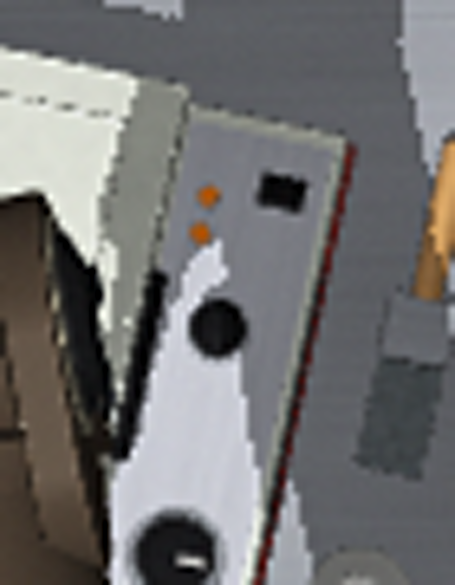

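Run:
```python
from h import *
o=lambda a,s,x,y:(np.array(a,float)+.5)/s-.5+[x,y]
a=o((199,287),6.5,280,190);b=o((217,327),6.5,230,150)
k=tri(a,b);print(k,W2C(k[0]));print(tri(a-[0,1],b))
print(onz('top',b,.112),onz('scene',a,.110))
K=onz('top',b,.112); K[2]=.20; go(Pw=K); K[2]=.092; go(Pw=K)
s,M=tool();b=np.arctan2(M[1,1],M[0,1]);print('spin',(b-(POSE[2]+np.pi/2)+np.pi/2)%np.pi-np.pi/2)
```

```text
(array([0.56815324, 0.01313893, 0.10496785]), np.float64(0.0013802076992930155)) [-0.15484266 -0.02929946  0.10496785]
(array([0.56783108, 0.01300565, 0.10864089]), np.float64(0.0012300617267197583))
[0.56758111 0.01342942 0.112     ] [0.57299395 0.01175715 0.11      ]
target [0.5676 0.0134 0.2   ] shift [0.0499 0.0683 0.0573] chest now [-0.0977  0.0398  0.2501]
target [0.5676 0.0134 0.092 ] shift [0.1579 0.0679 0.0581] chest now [-0.0977  0.0398  0.2501]
spin 0.0004536213134045397
```

Call:
apply_moves([
  [0, 0.03, 0.025, 0],
  [0, 0.055, 0.045, 0],
  [0.01, 0.068, 0.0575, 0],
  [0.04, 0.068, 0.0575, 0],
  [0.07, 0.068, 0.0575, 0],
  [0.09, 0.068, 0.0578, 0],
  [0.1, 0.068, 0.0578, 0],
  [0.1, 0.068, 0.0578, 0],
], jaw=0.62)

```text
time_s: 12.17
tool_pos: [0.5653, 0.0136, 0.1459]
eef_rot: [-2.606, 1.564, 1.883]
ft_force: [-0.9, 0.3, 0.4]
opening: 0.617
```

Run:
```python
from h import *
s,M=tool();print(s['ft_force'],s['time_s'],s['opening'],s['tool_pos'])
go(Pw=(.568,.013,.093))
cv2.imwrite(f'pics/s11f.png',camera('scene'))
crop('pics/s11f.png',260,150,110,110,5.4,'pics/s11.png')
```

```text
[-0.91070338  0.32610177  0.40816137] 12.1667 0.6172714631418541 [0.56527415 0.01361249 0.14589164]
target [0.568 0.013 0.093] shift [0.0529 0.003  0.0003] chest now [-0.155  -0.0264  0.1459]
```

View pics/s11.png

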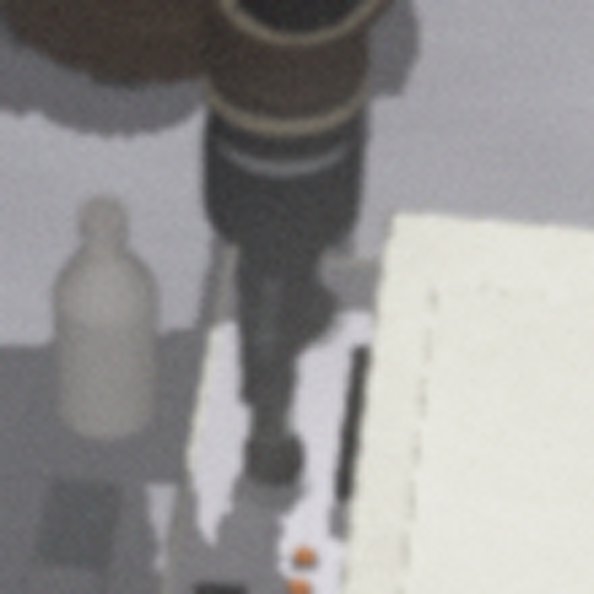

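Call:
apply_moves([
  [0.006, 0.003, 0, 0],
  [0.012, 0.003, 0, 0],
  [0.018, 0.003, 0, 0],
  [0.024, 0.003, 0, 0],
  [0.03, 0.003, 0, 0],
  [0.036, 0.003, 0, 0],
  [0.042, 0.003, 0, 0],
  [0.047, 0.003, 0, 0],
  [0.051, 0.003, 0, 0],
  [0.053, 0.003, 0, 0],
  [0.053, 0.003, 0, 0],
])

```text
time_s: 13.13
tool_pos: [0.569, 0.0133, 0.0946]
eef_rot: [-2.966, 1.565, 1.523]
ft_force: [-0.5, 0.1, 0.5]
opening: 0.62
```

Run:
```python
from h import *
s,M=tool();print(s['ft_force'],s['time_s'],s['opening'],s['tool_pos'])
go(Pw=(.568,.013,.093))
cv2.imwrite(f'pics/s12f.png',camera('scene'))
crop('pics/s12f.png',260,150,110,110,5.4,'pics/s12.png')
```

```text
[-0.49305776  0.12031513  0.51861442] 13.1333 0.6202245752879744 [0.56901357 0.01328641 0.09459938]
target [0.568 0.013 0.093] shift [ 0.0016 -0.0009  0.0005] chest now [-0.1545 -0.0301  0.0946]
```

View pics/s12.png

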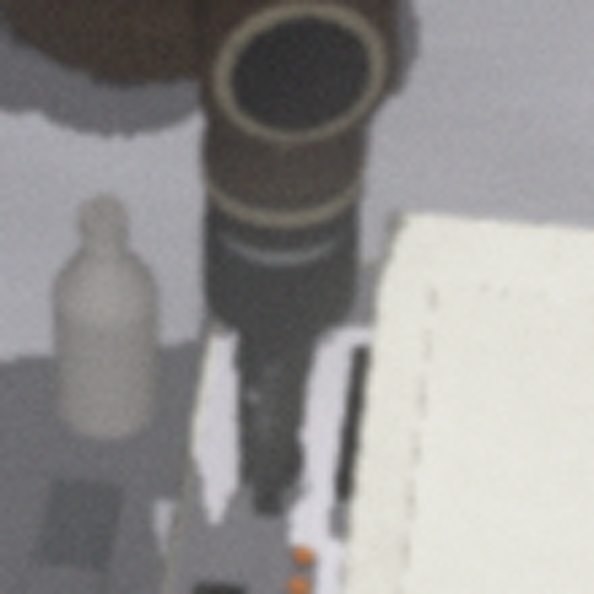

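Fingers straddle the knob with no contact. Close on it.

Call:
apply_moves([
  [0.0015, 0, 0, 0],
  [0.0015, 0, 0, 0],
  [0.0015, 0, 0, 0],
  [0.0015, 0, 0, 0],
  [0.0015, 0, 0, 0],
  [0.0015, 0, 0, 0],
  [0.0015, 0, 0, 0],
  [0.0015, 0, 0, 0],
], jaw=0)

```text
time_s: 13.85
tool_pos: [0.5679, 0.0137, 0.094]
eef_rot: [-2.753, 1.564, 1.736]
ft_force: [-6.7, 0.9, 5.6]
opening: 0.342
```

Call:
apply_moves([
  [-0.001, 0, 0, 0],
  [-0.003, 0, 0, 0],
  [-0.005, 0, 0, 0],
  [-0.007, 0, 0, 0],
  [-0.009, 0, 0, 0],
  [-0.01, 0, 0, 0],
  [-0.011, 0, 0, 0],
  [-0.011, 0, 0, 0],
  [-0.011, 0, 0, 0],
])

```text
time_s: 14.6
tool_pos: [0.5677, 0.0137, 0.1042]
eef_rot: [-2.626, 1.563, 1.863]
ft_force: [3.8, 0.3, -14.1]
opening: 0.335
```

Run:
```python
from h import *
s,M=tool();print(s['ft_force'],s['time_s'],s['opening'],s['tool_pos'])
cv2.imwrite(f'pics/s13f.png',camera('scene'))
crop('pics/s13f.png',260,150,110,110,5.4,'pics/s13.png')
```

```text
[  3.77349896   0.34416166 -14.14093157] 14.6 0.33482694986535183 [0.56771708 0.01365283 0.1042101 ]
```

View pics/s13.png

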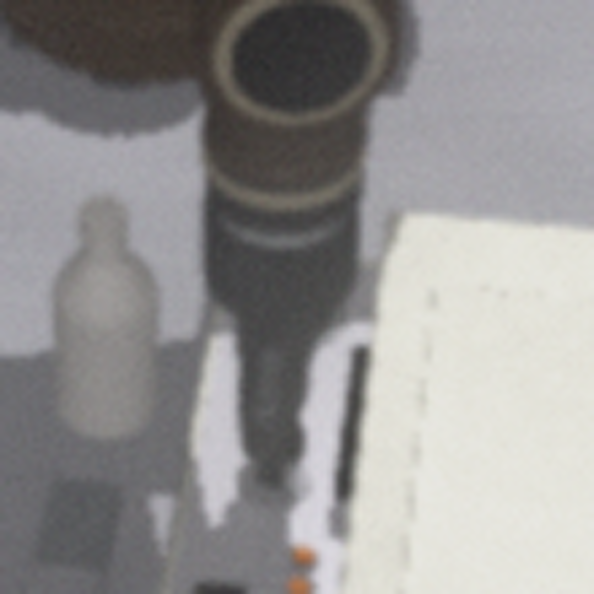

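Call:
apply_moves([
  [-0.001, 0, 0, 0],
  [0.002, 0, 0, 0],
  [0.004, 0, 0, 0],
  [0.006, 0, 0, 0],
  [0.008, 0, 0, 0],
  [0.009, 0, 0, 0],
  [0.009, 0, 0, 0],
])

```text
time_s: 15.23
tool_pos: [0.5678, 0.0137, 0.0955]
eef_rot: [-2.7, 1.564, 1.789]
ft_force: [1.2, 0.6, -6.1]
opening: 0.338
```

Call:
apply_moves([
  [0, 0, 0, 0],
  [0, 0, 0, 0],
  [0, 0, 0, 0],
  [0, 0, 0, 0],
  [0, 0, 0, 0],
  [0, 0, 0, 0],
], jaw=0.62)

```text
time_s: 15.73
tool_pos: [0.5679, 0.0137, 0.0958]
eef_rot: [-2.771, 1.564, 1.718]
ft_force: [0.0, -0.4, 0.1]
opening: 0.623
```

Call:
apply_moves([
  [-0.01, 0, 0, 0],
  [-0.025, 0, 0, 0],
  [-0.05, 0, 0, 0],
  [-0.09, 0, 0, 0],
  [-0.13, 0, 0, 0],
  [-0.16, 0.02, 0, 0],
  [-0.18, 0.06, 0.04, 0],
  [-0.18, 0.1, 0.08, 0],
  [-0.18, 0.1, 0.12, 0],
  [-0.18, 0.1, 0.16, 0],
  [-0.18, 0.1, 0.16, 0],
  [-0.18, 0.1, 0.16, 0],
])

```text
time_s: 16.73
tool_pos: [0.6297, -0.1705, 0.2746]
eef_rot: [-2.657, 1.565, 1.827]
ft_force: [-0.3, 0.6, -0.0]
opening: 0.62
```

Run:
```python
from h import *
s,M=tool();print(s['ft_force'],s['time_s'],s['opening'],s['tool_pos'])
cv2.imwrite(f'pics/s14f.png',camera('scene'));cv2.imwrite(f'pics/t14f.png',camera('top'))
crop('pics/s14f.png',220,130,240,200,2.9,'pics/s14.png')
crop('pics/s14f.png',280,190,70,90,6.5,'pics/s14k.png')
```

```text
[-0.33625935  0.63538094 -0.04520347] 16.7333 0.6196187077987922 [ 0.62965161 -0.17053876  0.27463273]
```

View pics/s14.png

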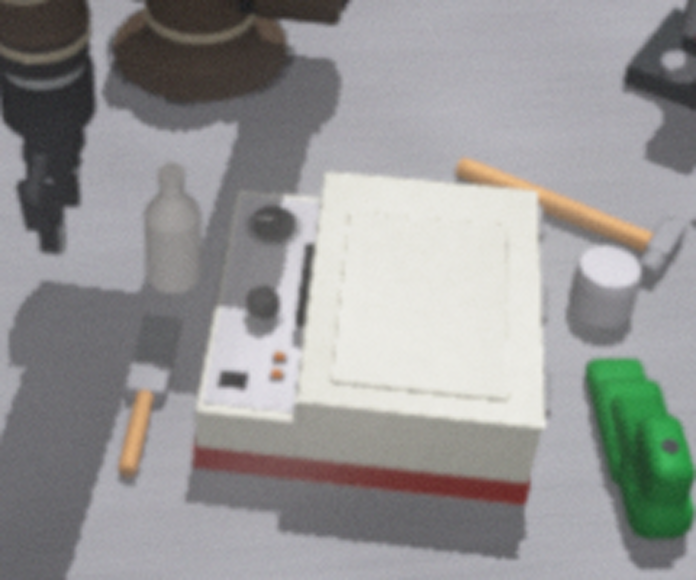

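View pics/s14k.png

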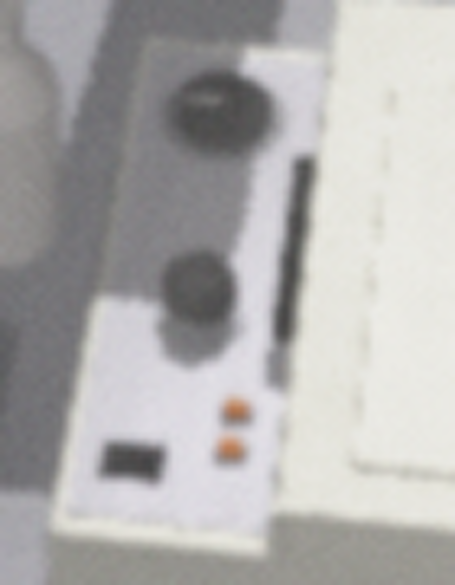

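View pics/t14f.png

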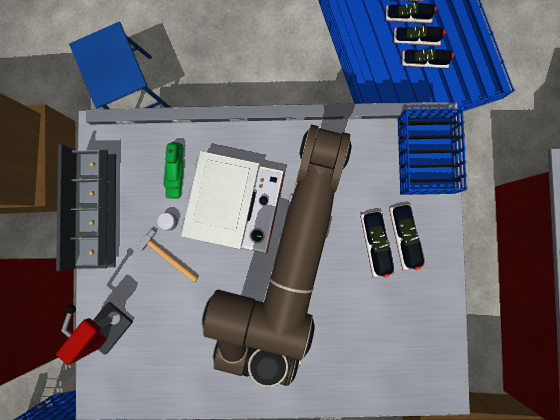

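```bash
python3 -c "
from station import *
hand_in()"
```

```text
the job is handed in; nothing more can be done
```

I broke the stay, closed the lid without slamming it, pulled the start knob to its stop and let it return. I handed the job in at about 16.8 s of the 61 s allowed; the interface gives no verdict.

- **Stay:** I pressed the thumb plate with shut fingers at about 9 N. The pictures showed the bars clearly folded, and they stayed folded after I let go.
- **Lid:** I pushed it round from behind its free edge at about 0.4 rad/s commanded, against the 1.5 rad/s limit. At the end the push rose to about 20 N while the tip stayed at z = 0.119 m, so it is on its stop. That matches the height of the outer face when shut. The last picture shows the lid flat.
- **Knob:** After the lid was shut, I gripped the head and raised it 10.2 mm, until the pull reached 14 N, more than the 9 N spring alone. I lowered it most of the way and opened the fingers. In the last scene picture the head is at the same spot as before the pull.
- **Everything else:** The bystanders look unmoved in the last pictures, judged by eye. The arm is clear and the force reading is about zero.

**Disagreements:**
- The two cameras placed the chest about 8 mm apart. I used a joint fit, then checked the height and force at contact.
- A spot I first took for the thumb plate in the top view was really the knee pin. I used the scene view for the press instead.

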